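# Tip the used stoppers into the wash basin

## Task

Empty the hinged tipping tray of rubber stoppers into the white basin: first lift the small amber bottle out from in front of the tray and stand it on the cork mat, then slide the basin along the bench, without lifting it, to its catching place under the tray's pouring lip, and only then tip the tray right up by its cross-bar so that all five stoppers go into the basin. Let the tray back down level. Do not touch the stoppers with the fingers, do not knock over the bottle, and leave everything else on the bench where it is.

Things in the scene. Friction and masses are not known exactly. Their poses are not given: they have to be found in the camera images.
- station: Fixed steel stand of the tipping tray. Origin on the bench, straight under the tray's hinge; its -x points the way the tray pours, y runs along the hinge, z up. The hinge lies along y 115 mm above the origin. Foot plate 8 mm thick, from x = +60 to +180 mm, y within +-85 mm; two side cheeks at y = +-74 mm up to the hinge
- tray (a joint): Tray angle about its hinge: 0 level, grows as its back end rises and it pours to the stand's -x; stop at 1.15. Spring and weight bring it back slowly when let go. Level, the aluminium tray spans x = -40 mm (open lip) to +150 mm (back wall) of the stand, 130 mm wide, floor top 115 mm above the bench, walls 30 mm high. Moving it takes 5 to 10 N at the bar
- bar_mid (a point): Middle of the tray's round steel cross-bar (12 mm thick, 130 mm long, along the stand's y), carried by two flat uprights at its ends (y = +-63 mm, 14 mm wide). With the tray level it is 120 mm behind the hinge (stand's +x) and 235 mm above the bench. It circles the hinge at 170 mm radius; pushed from behind, to the stand's -x, it tips the tray
- lip (a point): Middle of the tray's open pouring lip, on the floor of the tray, 40 mm in front of the hinge when level; moves with the tray
- catch (a point): Catching place: point on the bench, 75 mm in front of the hinge (stand's -x), where the basin's centre belongs. Fixed to the stand
- basin: White enamelled round open basin, loose, 170 mm across, 58 mm high, wall 4 mm, floor 5 mm, 0.25 to 0.5 kg. Origin at the centre of its underside, z up
- bottle: Small round amber glass bottle with a black cap and paper label, 54 mm across, 120 mm high in all, about 0.2 kg, standing just in front of the tray's lip. Origin at the centre of its underside, z up. (A bigger amber bottle far off is a bystander)
- mat: Round cork mat fixed on the bench, 90 mm across, 6 mm thick. Origin at the centre of its underside. Mat and basin may be either way round, nearer to or farther from the robot
- stopper0: Black rubber stopper, tapered, 31 mm across its top, 25 mm across its foot, 28 mm tall, loose on the tray. Origin at its centre, z towards its wider end
- stopper1: Black rubber stopper, tapered, 31 mm across its top, 25 mm across its foot, 28 mm tall, loose on the tray. Origin at its centre, z towards its wider end
- stopper2: Black rubber stopper, tapered, 31 mm across its top, 25 mm across its foot, 28 mm tall, loose on the tray. Origin at its centre, z towards its wider end
- stopper3: Black rubber stopper, tapered, 31 mm across its top, 25 mm across its foot, 28 mm tall, loose on the tray. Origin at its centre, z towards its wider end
- stopper4: Black rubber stopper, tapered, 31 mm across its top, 25 mm across its foot, 28 mm tall, loose on the tray. Origin at its centre, z towards its wider end
- jar_near: Bystander: jar with white cap, 56 mm across, 70 mm high, behind the tipping stand. Origin at the centre of its underside
- dish_stack: Bystander: stack of clear dishes, 90 mm across, 45 mm high, at the right. Origin at the centre of its underside
- wash_bottle: Bystander: white plastic wash bottle, 64 mm across, 150 mm high, at the back. Origin at the centre of its underside
- conical_far: Bystander: conical flask, 84 mm across, 130 mm high, at the back. Origin at the centre of its underside
- amber_far: Bystander: big amber bottle, 80 mm across, 170 mm high, at the back left. Origin at the centre of its underside
Mind the look-alikes: they are no part of the job. Several things have the shape of the basin; the one meant has the colours described above.

How it is judged (in metres and radians):
On the way, in this order (a step that is already met when the one before it is completed fails the run):
1. the bottle stands on the cork mat, let go (horizontal distance between bottle and mat below 0.025 m and angle between bottle's own z axis and vertical below 0.15 rad and height (world z) of bottle between 0.003 and 0.012 m and contact force between the fingers and bottle below 0.5 N), for 0.2 s.
2. the basin stands at its catching place, within 35 mm (horizontal distance between basin and catch below 0.035 m and angle between basin's own z axis and vertical below 0.08 rad), for 0.2 s.
3. the tray is tipped right up, past 0.9 rad (value of joint tray above 0.9 rad), for 0.2 s.
At the end, for the whole second after the job is handed in: All five stoppers lie at rest inside the basin (centre within 80 mm of its axis, below its rim); the basin stands flat on the bench within 50 mm of the catching place; the tray is back level (below 0.06 rad); the bottle stands upright on the cork mat, its centre within 25 mm of the mat's (horizontal distance between bottle and mat below 0.025 m and angle between bottle's own z axis and vertical below 0.15 rad and height (world z) of bottle between 0.003 and 0.012 m and horizontal distance between basin and catch below 0.05 m and angle between basin's own z axis and vertical below 0.08 rad and height (world z) of basin below 0.005 m and value of joint tray below 0.06 rad and linear speed of basin below 0.02 m/s and horizontal distance between each of stopper0, stopper1, stopper2, stopper3, stopper4 and basin below 0.08 m and z of each of stopper0, stopper1, stopper2, stopper3, stopper4 in the frame of basin below 0.06 m and linear speed of each of stopper0, stopper1, stopper2, stopper3, stopper4 below 0.03 m/s); the robot touches nothing.
It fails at once if the fingers touch a stopper (contact force between the fingers and stopper0 above 0.5 N or contact force between the fingers and stopper1 above 0.5 N or contact force between the fingers and stopper2 above 0.5 N or contact force between the fingers and stopper3 above 0.5 N or contact force between the fingers and stopper4 above 0.5 N).
It fails at once if the basin is lifted off the bench or tipped (height (world z) of basin above 0.02 m or angle between basin's own z axis and vertical above 0.35 rad).
It fails at once if the bottle is knocked over (angle between bottle's own z axis and vertical above 0.7 rad).
It fails at once if a bystander is moved more than 30 mm or knocked over (distance of any of jar_near, dish_stack, wash_bottle, conical_far, amber_far from where it was at the start of the episode above 0.03 m or angle between any of jar_near, dish_stack, wash_bottle, conical_far, amber_far's own z axis and vertical above 0.4 rad).
It fails at once if the tray is tipped before the basin stands at its catching place (value of joint tray above 0.25 rad and horizontal distance between basin and catch above 0.06 m).
It also fails if it takes over 72 s, if anything falls off the work surface, if the arm or the gripper's body presses on something with over 40 N, if the wrist force passes 120 N, or if a joint passes its speed limit or range.

## Robot

A 6-joint arm with a two-finger parallel gripper is mounted at the origin on the work surface. World frame = base frame: x ahead of the robot, y to its left, z up, the work surface at z = 0. Lengths are in m, angles in degrees, forces in N, time in s.
With the tool pointing down it reaches from about 0.25 to 0.725 m from the base axis. Payload 9.7 kg.
Tool frame: the origin (TCP) lies midway between the tips of the shut fingers; the grasp point (between the pads) lies 19 mm behind it; x points along the fingers, y is the direction in which the jaws open and shut, and the axes are right-handed (so a half turn about x gives the same grasp; the last joint's range is limited). The gripper opens to 85 mm and grips with 20 to 120 N. Pads are 22 mm wide; open, the fingers measure 114 mm over their backs; the gripper's body (76 mm by 85 mm) begins 54 mm behind the grasp point. The pads swing forward as they close: fully open they stand 13 mm farther back than shut.
Start: joints at [-76.433, 4.979, 10.078, 95.1, 0, 90], TCP at [0.129, -0.535, 0.231] pointing down, gripper open.
Joint ranges: [-179.16, 179.16], [-48.56, 103.87], [-65.8, 70.77], [-126.05, 130.52], [-82.76, 87.17], [-180, 180]. Speed limits (degrees/s): [127.2, 127.2, 147.25, 180, 180, 180].

## Interface

Orientations are given as [roll, pitch, yaw] about the fixed x, y, z axes, in that order (R = Rz(yaw) Ry(pitch) Rx(roll)).
In Python, from workcell import bot, cams gives the robot as it stands.
- The arm moves only by the tool apply_moves, never from a script. Its argument "commands" is a list of rows, each a list of 5 numbers: the shift along the tool's x, y, z in m, then the turn about the tool's x in rad, then the opening, from -1 (shut) to 1 (fully open). In form: [[tx, ty, tz, roll, hand], ...]. A call has 1 to 12 rows; each row is the pose to reach, as a shift and turn from the pose measured when the call began, along the tool's axes at that moment; what a row does not reach only later rows make up. A row lasts 1/10 s, in which the tool goes at most 50 mm and 8.59 degrees, less where a joint would pass 70% of its speed; a pose out of reach is approached as far as the arm can. A call with a gripper value outside its range is refused whole. The fingers move at their own pace and stop on an object; "newtons" is the grip in N (left out, the last holds). Time passes only in rows, so rows that repeat a pose let the fingers close. It gives the time, the measured TCP pose, the force and the opening at its end, in the units of the state.
- bot.get_obs(): the state, without advancing time (a new reading comes with each control period).
- cams.camera(name): name is "scene" or "top" or "wrist"; returns a dict with "frame" (400x640x3 uint8, blue, green, red), "depth" (400x640 float32, m along the optical axis (not along the pixel's ray), 0 where there is no reading), "camera_matrix" (3x3 intrinsics, pixels), "R" (3x3) and "t" (3): a world point X has camera coordinates R X + t; the wrist camera has in their place "mount" (4x4, takes a point from camera to tool coordinates, whose origin is the TCP and whose axes are the tool frame's). Camera axes: x right, y down, z forward; pixel columns grow to the right and rows downward; lengths in m; the calibration is good to about 2 mm. A picture is of the moment at which its call begins: read the wrist's pose just before it.
- bot.job_done(): hands the job in, once; it reports no verdict.
Trained networks look in the newest picture that a camera, given by its name, has taken for a name from the list of things; names that differ only in an ending like _2 or _b are one class to them, and where a whole thing is asked for, a point or a joint stands for the part that bears it (a point fixed in the world has none). Each returns a list of dicts, best first, with "confidence" (0 to 1); they miss things now and then, are a little off and sometimes report something else, mostly with a low value. They report only what shows in the picture. A call takes as long as a camera call. They do not tell look-alikes from the thing itself.
- cams.spot_in(name, camera): "rect" ([left, top, right, bottom] in pixels, round what is visible of it).
The state is a dict: "time": time; "q": joint angles; "qd": joint speeds; "joint_efforts": joint torques, N m; "ee_pos": TCP position; "tcp_rot": TCP orientation; "wrist_force": force on the tool from outside, world axes, zero at the start; "torque": the same for the moment, N m; "opening": finger opening in m.
Only numpy, scipy, OpenCV 4.12 (cv2) and the standard library are available. Lean on these libraries where they do the work, as an engineer would, in place of code of your own. Each camera call takes 0.05 s, during which the arm holds its last target. There are 200 camera calls.

## Working session

There is one attempt and no reset: what is moved stays moved. The work goes in short steps, Python scripts to look and compute and a tool call to move; the robot and the scene stay as the last step left them, time stands still between calls to the robot, and variables do not carry over. Pictures are saved under pics/ and viewed, about 8 in all and at most 12, crops included, and the job is handed in when it is done.

Besides the shell and the picture viewer there is one more tool, called after "Emit:" as a command line: name --pt "numbers of a row" for each row, then --argument value for the rest. apply_moves: Moves the arm, as the interface text tells. Its arguments: {"type":"object","properties":{"commands":{"type":"array"},"newtons":{"type":"number"}},"required":["commands"]}

```bash
mkdir -p pics; cat > h.py <<'E'
import numpy as np, cv2
from workcell import bot, cams
from scipy.spatial.transform import Rotation as Ro
def pose():
    o=bot.get_obs(); return np.array(o["ee_pos"]),o["tcp_rot"],o
def cloud(c,p=None):
    d=c["depth"];K=c["camera_matrix"];v,u=np.mgrid[:400,:640]
    P=np.stack([(u-K[0,2])/K[0,0]*d,(v-K[1,2])/K[1,1]*d,d],-1)
    if "mount" in c:
        M=np.array(c["mount"]);P=P@M[:3,:3].T+M[:3,3]
        R=Ro.from_euler("xyz",p[1],degrees=True).as_matrix() if np.size(p[1])==3 else np.array(p[1])
        W=P@R.T+p[0]
    else: W=(P-np.array(c["t"]))@np.array(c["R"])
    W[d<=0]=np.nan; return W
E
python3 - <<'E'
from h import *
o=bot.get_obs();print({k:np.round(v,3).tolist() for k,v in o.items()})
names="station tray basin bottle mat stopper0 jar_near dish_stack wash_bottle conical_far amber_far bar_mid".split()
ims=[]
for n in ("scene","top"):
    c=cams.camera(n);W=cloud(c);np.savez(f"/tmp/{n}.npz",W=W,f=c["frame"]);cv2.imwrite(f"pics/{n}.png",c["frame"])
    print(n,"cam at",np.round(-np.array(c["R"]).T@np.array(c["t"]),3))
    for k in names:
        for r in cams.spot_in(k,n)[:6 if k=="stopper0" else 3]:
            l,t,R,b=[int(x) for x in r["rect"]]
            w=W[max(t,0):b,max(l,0):R].reshape(-1,3);m=np.nanmedian(w,0) if len(w) else None
            print(k,round(r["confidence"],2),[l,t,R,b],np.round(m,3))
E
```

```text
{'time': 0.0, 'q': [-76.432, 5.012, 10.034, 95.101, -0.001, 89.999], 'qd': [0.014, 0.06, 0.01, -0.087, -0.048, -0.064], 'joint_efforts': [-0.001, -52.038, 46.481, 0.016, -0.0, -0.0], 'ee_pos': [0.129, -0.534, 0.231], 'tcp_rot': [-89.187, 89.921, 104.383], 'wrist_force': [-0.525, 0.436, -0.259], 'torque': [0.036, 0.042, -0.077], 'opening': 0.085}
scene cam at [1.204 0.681 1.231]
station 0.96 [353, 235, 441, 334] [0.54  0.242 0.017]
tray 0.96 [351, 232, 438, 305] [0.522 0.202 0.113]
tray 0.67 [246, 249, 268, 294] [ 0.811 -0.041  0.066]
basin 0.8 [239, 191, 298, 244] [ 0.636 -0.235  0.005]
basin 0.64 [231, 114, 278, 154] [ 0.428 -0.611  0.008]
basin 0.58 [285, 133, 335, 169] [ 0.326 -0.399  0.011]
bottle 0.86 [327, 244, 347, 276] [0.601 0.067 0.048]
bottle 0.47 [414, 260, 422, 272] [0.502 0.269 0.144]
mat 0.86 [307, 185, 333, 202] [ 0.432 -0.215  0.004]
mat 0.74 [241, 192, 298, 241] [ 0.631 -0.236  0.006]
stopper0 0.64 [412, 261, 419, 273] [0.547 0.285 0.236]
stopper0 0.59 [401, 273, 404, 284] [0.547 0.257 0.122]
stopper0 0.51 [399, 249, 408, 259] [0.491 0.206 0.142]
stopper0 0.46 [382,
[... 1441 characters left out ...]
0.543 0.261 0.139]
stopper0 0.37 [248, 192, 255, 198] [0.57  0.214 0.14 ]
jar_near 0.66 [184, 189, 204, 210] [0.561 0.463 0.004]
dish_stack 0.69 [399, 200, 427, 224] [ 0.532 -0.41   0.041]
wash_bottle 0.74 [318, 135, 335, 155] [ 0.785 -0.061  0.091]
wash_bottle 0.66 [287, 186, 299, 198] [0.591 0.064 0.085]
wash_bottle 0.64 [222, 185, 279, 236] [0.514 0.226 0.113]
conical_far 0.63 [251, 209, 260, 221] [0.496 0.198 0.128]
conical_far 0.6 [283, 141, 301, 162] [0.759 0.075 0.045]
amber_far 0.72 [239, 142, 261, 164] [0.736 0.235 0.109]
amber_far 0.71 [285, 139, 299, 160] [0.761 0.075 0.059]
bar_mid 0.97 [224, 182, 278, 229] [0.531 0.223 0.114]
bar_mid 0.43 [246, 191, 253, 197] [0.575 0.222 0.14 ]
```

```bash
python3 - <<'E'
from h import *
a=cv2.imread("pics/scene.png")[100:380,200:490];b=cv2.imread("pics/top.png")[130:295,170:490]
a=cv2.resize(a,None,fx=2.07,fy=2.07,interpolation=2);cv2.imwrite("pics/a.png",a)
b=cv2.resize(b,None,fx=2.5,fy=2.5,interpolation=2);cv2.imwrite("pics/b.png",b)
E
```

```text
(no output)
```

View pics/a.png

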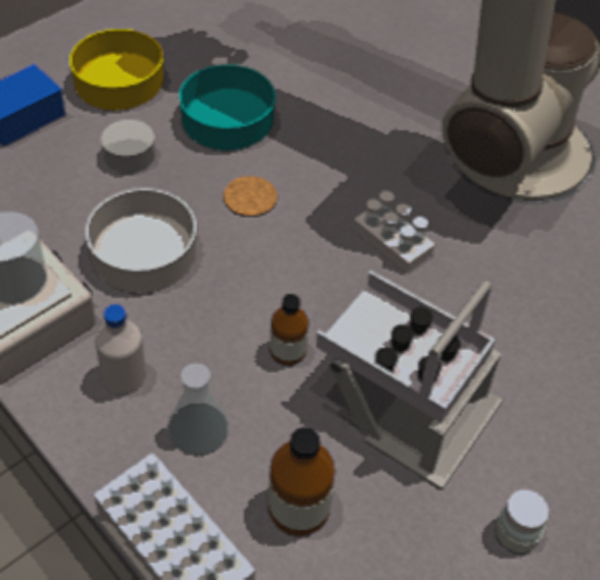

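View pics/b.png

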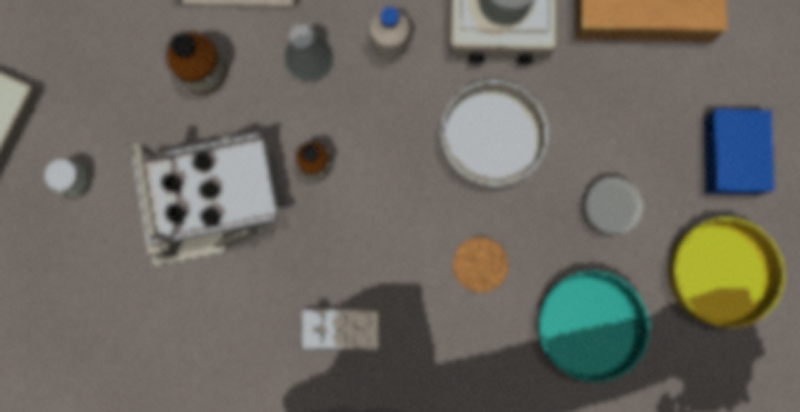

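```bash
python3 - <<'E'
from h import *
def circ(p):
    A=np.c_[2*p,np.ones(len(p))];s=np.linalg.lstsq(A,(p**2).sum(1),rcond=None)[0];return s[:2],np.sqrt(s[2]+s[:2]@s[:2])
for n in("scene","top"):
    z=np.load(f"/tmp/{n}.npz");W,f=z["W"],z["f"];P=W.reshape(-1,3);hsv=cv2.cvtColor(f,cv2.COLOR_BGR2HSV).reshape(-1,3)
    near=lambda x,y,r:np.hypot(P[:,0]-x,P[:,1]-y)<r
    m=near(.64,-.235,.12);rim=P[m&(P[:,2]>.053)&(P[:,2]<.07)];c,r=circ(rim[:,:2]);print(n,"basin",c,r,"rim z",np.percentile(P[m][:,2],99))
    m=near(.432,-.215,.07)&(hsv[:,1]>100)&(P[:,2]<.02);print(" mat",P[m].mean(0),m.sum(), (P[m].max(0)-P[m].min(0)), (P[m].max(0)+P[m].min(0))/2)
    m=near(.59,.06,.06)&(P[:,2]>.02);print(" bottle",np.median(P[m],0),"top z",np.percentile(P[m][:,2],98),"cap",P[m&(P[:,2]>.1)].mean(0),m.sum())
    b=P[m&(P[:,2]<.08)];
    if len(b)>10: print("  body circ",circ(b[:,:2]))
    # tray floor, min area rect
    m=near(.53,.23,.16)&(abs(P[:,2]-.115)<.008)
    print(" floor",cv2.minAreaRect(P[m][:,:2].astype(np.float32)),np.median(P[m][:,2]))
    m=near(.53,.23,.2)&(P[:,2]>.2)
    q=P[m];print(" bar",len(q),q.mean(0),"z",np.percentile(q[:,2],[5,50,95]),"pts",np.round(q[np.argsort(q[:,0])][::max(1,len(q)//8)],3).tolist())
E
```

```text
scene basin [ 0.64002241 -0.2225906 ] 0.0823952416779112 rim z 0.059495944672087075
 mat [ 0.43401138 -0.20826405  0.00501858] 389 [0.08907138 0.09819581 0.0196036 ] [ 0.43338105 -0.21022265  0.00429939]
 bottle [0.60162259 0.07413848 0.07637283] top z 0.12205932026181192 cap [0.59338378 0.06564885 0.11627047] 457
  body circ (array([0.59224111, 0.06514032]), np.float64(0.02446679597161714))
 floor ((0.5296581983566284, 0.22045506536960602), (0.15534541010856628, 0.20179270207881927), 13.538846015930176) 0.11475757624793723
 bar 283 [0.52326344 0.28135424 0.23368351] z [0.20721232 0.23825553 0.24265924] pts [[0.448, 0.264, 0.238], [0.46, 0.271, 0.238], [0.484, 0.274, 0.24], [0.505, 0.277, 0.24], [0.527, 0.28, 0.241], [0.547, 0.29, 0.245], [0.569, 0.296, 0.237], [0.576, 0.291, 0.212], [0.58, 0.293, 0.214]]
top basin [ 0.64096187 -0.22763556] 0.08242911451627809 rim z 0.058858978584308136
 mat [ 0.43355468 -0.21180192  0.00492008] 379 [0.08485481 0.085454   0.01812148] [ 0.43342589 -0.21166683  0.00557232]
 bottle [0.58522142 0.05589724 0.08183983] top z 0.12181984737292818 cap [0.5913242  0.05942423 0.11767222] 174
  body circ (array([0.59134959, 0.05920401]), np.float64(0.024805471735611737))
 floor ((0.529699444770813, 0.21664053201675415), (0.15807311236858368, 0.20009666681289673), 12.796982765197754) 0.11366820367680772
 bar 147 [0.5145355  0.27399149 0.23602618] z [0.21822248 0.23762342 0.24262936] pts [[0.451, 0.267, 0.232], [0.461, 0.262, 0.239], [0.479, 0.271, 0.233], [0.496, 0.268, 0.236], [0.513, 0.275, 0.24], [0.53, 0.273, 0.238], [0.548, 0.281, 0.24], [0.564, 0.287, 0.245], [0.579, 0.29, 0.238]]
```

```bash
cat >> h.py <<'E'
XS=np.array([-.225,.974,0]);YS=np.array([-.974,-.225,0]);H=np.array([.542,.1625,0])
def to(x,y,z,jaw=None):
    "tool shift to a world TCP and roll to bring the jaw axis along the horizontal dir jaw"
    p,r,o=pose();R=Ro.from_euler("xyz",r,degrees=True).as_matrix();s=R.T@(np.array([x,y,z])-p);a=0
    if jaw is not None:
        j=R.T@np.array([*jaw,0]);a=np.arctan2(j[2],j[1]);a=(a+np.pi/2)%np.pi-np.pi/2
    print("shift",s.round(4),"roll",round(a,3),"q6",o["q"][5]);return s,a
E
python3 - <<'E'
from h import *
p,r,o=pose();print(Ro.from_euler("xyz",r,degrees=True).as_matrix().round(3))
to(.592,.062,.25,YS[:2])
W=np.load("/tmp/scene.npz")["W"].reshape(-1,3)
C=np.array([.592,.065]);v=np.array([1.204,.681])-C;v/=np.linalg.norm(v);n=np.array([-v[1],v[0]])
d=W[:,:2]-C;m=np.hypot(*d.T)<.045
for z in np.arange(.01,.125,.01):
    k=m&(abs(W[:,2]-z)<.005)
    if k.sum(): print(round(z,3),k.sum(),"lat",(d[k]@n).min().round(3),(d[k]@n).max().round(3),"front",np.percentile(d[k]@v,90).round(3))
E
```

```text
[[-0.     0.235 -0.972]
 [ 0.    -0.972 -0.235]
 [-1.    -0.     0.   ]]
shift [-0.0187 -0.4714 -0.59  ] roll -1.561 q6 90.00035257561876
0.01 37 lat -0.031 0.038 front 0.027
0.02 28 lat -0.024 0.026 front 0.024
0.03 35 lat -0.024 0.025 front 0.025
0.04 32 lat -0.025 0.025 front 0.026
0.05 45 lat -0.025 0.027 front 0.025
0.06 42 lat -0.026 0.026 front 0.024
0.07 49 lat -0.026 0.026 front 0.024
0.08 87 lat -0.026 0.023 front 0.021
0.09 61 lat -0.02 0.02 front 0.015
0.1 19 lat -0.013 0.01 front 0.01
0.11 19 lat -0.013 0.01 front 0.01
0.12 51 lat -0.011 0.012 front 0.007
```

Emit:
apply_moves --pt "-0.019 -0.04 -0.05 -0.13 1" --pt "-0.019 -0.08 -0.1 -0.26 1" --pt "-0.019 -0.12 -0.14 -0.4 1" --pt "-0.019 -0.15 -0.18 -0.53 1" --pt "-0.019 -0.18 -0.22 -0.66 1" --pt "-0.019 -0.21 -0.26 -0.8 1" --pt "-0.019 -0.24 -0.3 -0.93 1" --pt "-0.019 -0.27 -0.34 -1.06 1" --pt "-0.019 -0.3 -0.38 -1.2 1" --pt "-0.019 -0.33 -0.42 -1.33 1" --pt "-0.019 -0.36 -0.46 -1.46 1" --pt "-0.019 -0.39 -0.49 -1.56 1" --newtons 40

```text
time: 2.5
ee_pos: [0.4984, -0.0622, 0.2504]
tcp_rot: [60.3, 90.0, -16.4]
wrist_force: [1.1, -1.1, 0.4]
opening: 0.0855
```

```bash
python3 - <<'E'
from h import *
p,r,o=pose();print(p,o["time"]);to(.592,.062,.25,YS[:2])
p=pose();c=cams.camera("wrist");np.savez("/tmp/w.npz",W=cloud(c,p),f=c["frame"]);cv2.imwrite("pics/w1.png",c["frame"])
print(np.array(c["mount"]).round(3));print(cams.spot_in("bottle","wrist"))
E
```

```text
[ 0.49841026 -0.06216432  0.25035158] 2.5
shift [ 0.0004  0.1196 -0.0994] roll 0.004 q6 69.63844647983343
[[ 0.    -0.282  0.959 -0.142]
 [ 1.    -0.001 -0.     0.   ]
 [ 0.001  0.959  0.282 -0.073]
 [ 0.     0.     0.     1.   ]]
[{'rect': [398.0, 58.0, 473.9, 116.2], 'confidence': 0.6}]
```

View pics/w1.png

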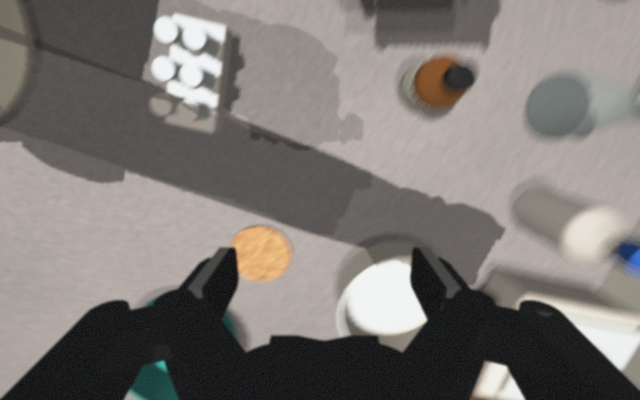

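```bash
python3 - <<'E'
from h import *
def circ(p):
    A=np.c_[2*p,np.ones(len(p))];s=np.linalg.lstsq(A,(p**2).sum(1),rcond=None)[0];return s[:2],np.sqrt(s[2]+s[:2]@s[:2])
z=np.load("/tmp/w.npz");P=z["W"].reshape(-1,3);hsv=cv2.cvtColor(z["f"],cv2.COLOR_BGR2HSV).reshape(-1,3)
near=lambda x,y,r:np.hypot(P[:,0]-x,P[:,1]-y)<r
m=near(.432,-.211,.07)&(hsv[:,1]>80)&(P[:,2]<.02)&(hsv[:,2]>120);print("mat",P[m].mean(0),np.ptp(P[m],0))
m=near(.592,.06,.05)&(P[:,2]>.1);print("cap",P[m].mean(0),P[m].min(0),P[m].max(0))
m=near(.592,.06,.05)&(P[:,2]>.02)&(P[:,2]<.07);print("body",circ(P[m][:,:2]))
to(.592,.062,.25,YS[:2]);
E
```

```text
mat [ 0.43817705 -0.20500772  0.00503259] [0.0874046  0.08739529 0.01114195]
cap [0.58889414 0.05948874 0.11779924] [0.5781911  0.04769474 0.10004065] [0.60324558 0.0725645  0.12170707]
body (array([0.59072609, 0.06011276]), np.float64(0.02686135443201121))
shift [-0.0006  0.1183 -0.0969] roll 0.008 q6 69.69022139255429
```

Emit:
apply_moves --pt "0 0.04 -0.033 0 1" --pt "0 0.08 -0.065 0 1" --pt "0 0.117 -0.096 0 1" --pt "0 0.117 -0.096 0 1" --pt "0.04 0.117 -0.096 0 1" --pt "0.08 0.117 -0.096 0 1" --pt "0.12 0.117 -0.096 0 1" --pt "0.15 0.117 -0.096 0 1" --pt "0.175 0.117 -0.096 0 1" --pt "0.195 0.117 -0.096 0 1" --pt "0.195 0.117 -0.096 0 1" --pt "0.195 0.117 -0.096 0 1"

```text
time: 3.8
ee_pos: [0.5907, 0.0605, 0.055]
tcp_rot: [-160.2, 89.9, 123.2]
wrist_force: [-0.3, 0.1, 0.7]
opening: 0.0856
```

Emit:
apply_moves --pt "0 0 0 0 0.1" --pt "0 0 0 0 0" --pt "0 0 0 0 -0.1" --pt "0 0 0 0 -0.2" --pt "0 0 0 0 -0.3" --pt "0 0 0 0 -0.3" --pt "0 0 0 0 -0.3" --pt "0 0 0 0 -0.3"

```text
time: 4.6
ee_pos: [0.5914, 0.0604, 0.0569]
tcp_rot: [107.6, 89.9, 31.0]
wrist_force: [-2.7, -0.7, 7.3]
opening: 0.0524
```

```bash
python3 - <<'E'
from h import *
p,r,o=pose();print(p,o["time"],o["opening"],o["wrist_force"]);to(.435,-.209,p[2]+.006)
c=cams.camera("wrist");cv2.imwrite("pics/w2.png",c["frame"])
E
```

```text
[0.59140259 0.06041448 0.05688232] 4.6 0.05236047746320391 [-2.65465809 -0.66022915  7.33097403]
shift [-0.0065 -0.2146  0.2258] roll 0 q6 82.40455275414365
```

View pics/w2.png

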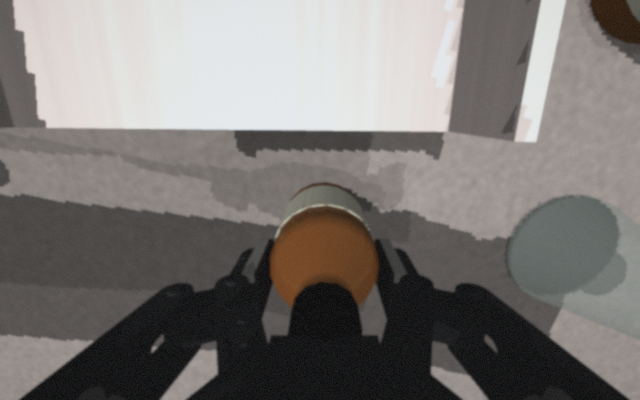

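Emit:
apply_moves --pt "-0.03 0 0 0 -0.3" --pt "-0.07 0 0 0 -0.3" --pt "-0.1 0 0 0 -0.3" --pt "-0.1 -0.015 0.015 0 -0.3" --pt "-0.1 -0.04 0.042 0 -0.3" --pt "-0.1 -0.07 0.074 0 -0.3" --pt "-0.1 -0.1 0.105 0 -0.3" --pt "-0.1 -0.13 0.137 0 -0.3" --pt "-0.1 -0.16 0.168 0 -0.3" --pt "-0.1 -0.185 0.195 0 -0.3" --pt "-0.1 -0.205 0.216 0 -0.3" --pt "-0.1 -0.214 0.226 0 -0.3"

```text
time: 5.85
ee_pos: [0.4343, -0.2109, 0.1569]
tcp_rot: [87.6, 89.9, 10.9]
wrist_force: [0.2, 0.0, -3.3]
opening: 0.0516
```

```bash
python3 - <<'E'
from h import *
p,r,o=pose();print(p,o["time"],o["opening"],o["wrist_force"]);to(.435,-.209,.0635)
p=pose();c=cams.camera("wrist");cv2.imwrite("pics/w3.png",c["frame"])
P=cloud(c,p).reshape(-1,3);hsv=cv2.cvtColor(c["frame"],cv2.COLOR_BGR2HSV).reshape(-1,3)
m=(np.hypot(P[:,0]-.435,P[:,1]+.209)<.07)&(abs(P[:,2])<.015)&(hsv[:,1]>80)&(hsv[:,2]>120)
print("mat visible",m.sum(),P[m].min(0),P[m].max(0))
E
```

```text
[ 0.43431535 -0.2108533   0.15689854] 5.85 0.05159397010364675 [ 0.24930801  0.02867063 -3.29481874]
shift [ 0.0934  0.0009 -0.0017] roll 0 q6 50.77228596640381
mat visible 1322 [ 0.38846    -0.24162608  0.00325439] [ 0.47673706 -0.16725993  0.00775206]
```

View pics/w3.png

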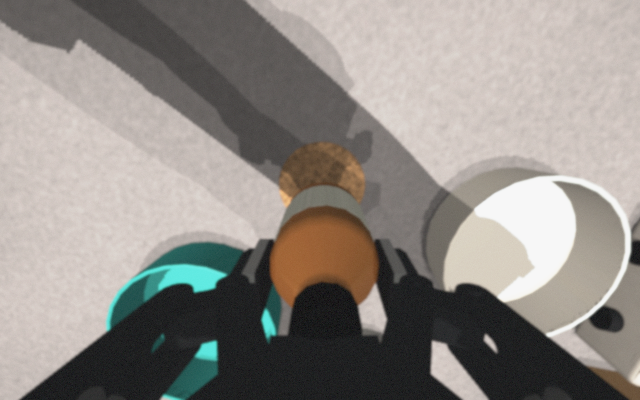

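Emit:
apply_moves --pt "0.03 0 0 0 -0.3" --pt "0.06 0 0 0 -0.3" --pt "0.08 0 0 0 -0.3" --pt "0.088 0 0 0 -0.3" --pt "0.093 0 0 0 -0.3" --pt "0.093 0 0 0 -0.3" --pt "0.093 0 0 0 -0.3"

```text
time: 6.6
ee_pos: [0.435, -0.2115, 0.0649]
tcp_rot: [67.9, 89.8, -8.8]
wrist_force: [0.2, 0.4, -1.7]
opening: 0.0521
```

```bash
python3 - <<'E'
from h import *
p,r,o=pose();print(p,o["time"],o["opening"],o["wrist_force"])
E
```

```text
[ 0.43504045 -0.21146482  0.0649123 ] 6.6 0.052101752401534404 [ 0.15513868  0.36610196 -1.74796538]
```

Emit:
apply_moves --pt "0.002 0 0 0 -0.3" --pt "0.002 0 0 0 -0.3" --pt "0.001 0 0 0 0.1" --pt "0.0 0 0 0 0.5" --pt "-0.002 0 0 0 1" --pt "-0.005 0 0 0 1" --pt "-0.01 0 0 0 1" --pt "-0.04 0 0 0 1" --pt "-0.08 0 0 0 1" --pt "-0.12 0 0 0 1" --pt "-0.15 0 0 0 1"

```text
time: 7.7
ee_pos: [0.4347, -0.2115, 0.218]
tcp_rot: [60.8, 89.7, -15.9]
wrist_force: [0.8, 0.5, 0.6]
opening: 0.0855
```

```bash
python3 - <<'E'
from h import *
p,r,o=pose();print(p,o["time"],o["opening"],o["wrist_force"])
to(.581,-.284,.2,(.707,.707)); to(.581,-.284,.2,(.707,.707))
for n in("top","scene"):
    c=cams.camera(n);P=cloud(c).reshape(-1,3)
    near=np.hypot(P[:,0]-.435,P[:,1]+.21)<.05
    print(n,"cap",P[near&(P[:,2]>.11)&(P[:,2]<.135)].mean(0))
cv2.imwrite("pics/s2.png",cv2.resize(c["frame"][100:320,200:480],None,fx=2,fy=2))
E
```

```text
[ 0.43473176 -0.21149885  0.21798975] 7.7 0.08546340266597428 [0.81265628 0.51583717 0.62791894]
shift [0.0189 0.1256 0.1041] roll -0.553 q6 50.73314416612838
shift [0.0189 0.1256 0.1041] roll -0.553 q6 50.73314416612838
top cap [nan nan nan]
scene cap [ 0.43703524 -0.20630409  0.12173161]<stdin>:7: RuntimeWarning: Mean of empty slice.
  ret = um.true_divide(
```

View pics/s2.png

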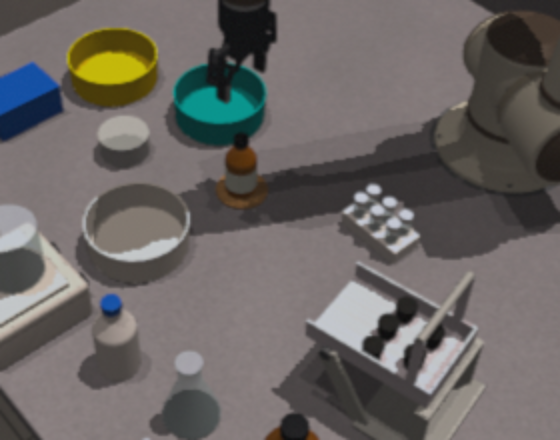

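Emit:
apply_moves --pt "0.019 0.03 0.025 -0.14 1" --pt "0.019 0.065 0.053 -0.28 1" --pt "0.019 0.1 0.08 -0.42 1" --pt "0.019 0.12 0.1 -0.553 1" --pt "0.019 0.126 0.104 -0.553 1" --pt "0.05 0.126 0.104 -0.553 1" --pt "0.09 0.126 0.104 -0.553 1" --pt "0.12 0.126 0.104 -0.553 1" --pt "0.12 0.126 0.104 -0.553 1"

```text
time: 8.7
ee_pos: [0.5809, -0.2834, 0.0966]
tcp_rot: [43.4, 89.9, -1.7]
wrist_force: [0.6, 0.4, 0.1]
opening: 0.0853
```

```bash
python3 - <<'E'
from h import *
p=pose();print(p[0],p[2]["time"]);c=cams.camera("wrist");cv2.imwrite("pics/w4.png",c["frame"])
P=cloud(c,p).reshape(-1,3)
m=(np.hypot(P[:,0]-.6405,P[:,1]+.225)<.12)&(P[:,2]>.05)&(P[:,2]<.065);q=P[m][:,:2]
A=np.c_[2*q,np.ones(len(q))];s=np.linalg.lstsq(A,(q**2).sum(1),rcond=None)[0];print(s[:2],np.sqrt(s[2]+s[:2]@s[:2]),len(q))
w=s[:2]-.083*.7071;print(w);to(*w,.03,(.707,.707))
E
```

```text
[ 0.58088378 -0.28338152  0.0966067 ] 8.7
[ 0.63915142 -0.22713062] 0.08175157415159576 6600
[ 0.58046212 -0.28581992]
shift [ 0.0699 -0.0026 -0.0001] roll -0.002 q6 19.06979123095173
```

View pics/w4.png

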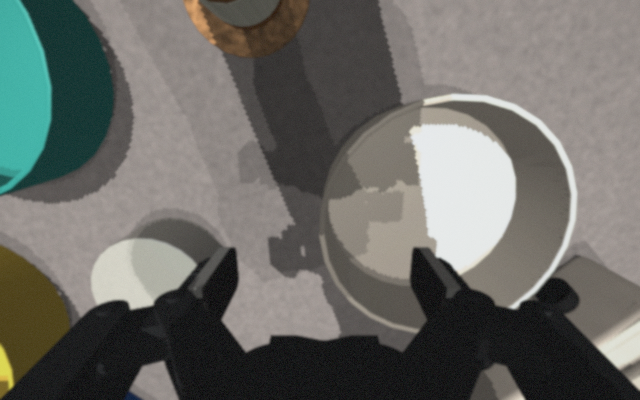

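Emit:
apply_moves --pt "0.03 -0.001 0 0 1" --pt "0.055 -0.001 0 0 1" --pt "0.065 -0.001 0 0 0.5" --pt "0.066 -0.001 0 0 0" --pt "0.066 -0.001 0 0 -0.5" --pt "0.066 -0.001 0 0 -0.8" --pt "0.066 -0.001 0 0 -1" --pt "0.066 -0.001 0 0 -1" --pt "0.066 -0.001 0 0 -1" --pt "0.066 -0.001 0 0 -1" --newtons 25

```text
time: 9.75
ee_pos: [0.5822, -0.285, 0.0351]
tcp_rot: [27.5, 89.5, -17.7]
wrist_force: [-1.4, -0.8, 6.3]
opening: 0.0035
```

```bash
python3 - <<'E'
from h import *
p,r,o=pose();print(p,o["time"],o["opening"],o["wrist_force"])
t=H-.075*XS;print("catch",t); g=t[:2]+(p[:2]-np.array([.639,-.227]));print(g);to(*g,p[2])
E
```

```text
[ 0.58221272 -0.28504999  0.03512958] 9.75 0.0035480437464407 [-1.35229816 -0.83700912  6.28860602]
catch [0.558875 0.08945  0.      ]
[0.50208772 0.03140001]
shift [-0.0014  0.1666 -0.2807] roll 0 q6 18.998014388031702
```

Emit:
apply_moves --pt "0 0.006 -0.01 0 -1" --pt "0 0.018 -0.03 0 -1" --pt "0 0.033 -0.055 0 -1" --pt "0 0.048 -0.08 0 -1" --pt "0 0.065 -0.11 0 -1" --pt "0 0.083 -0.14 0 -1" --pt "0 0.1 -0.17 0 -1" --pt "-0.001 0.118 -0.2 0 -1" --pt "-0.001 0.136 -0.23 0 -1" --pt "-0.001 0.151 -0.255 0 -1" --pt "-0.001 0.162 -0.273 0 -1" --pt "-0.001 0.167 -0.281 0 -1"

```text
time: 10.95
ee_pos: [0.502, 0.0333, 0.0353]
tcp_rot: [28.5, 89.5, -16.5]
wrist_force: [0.4, -3.3, 2.1]
opening: 0.0043
```

```bash
python3 - <<'E'
from h import *
p,r,o=pose();print(p,o["time"],o["opening"],o["wrist_force"]);to(.502,.0314,.0345)
c=cams.camera("scene");P=cloud(c).reshape(-1,3);cv2.imwrite("pics/s3.png",cv2.resize(c["frame"][150:370,220:480],None,fx=2.4,fy=2.4))
E
```

```text
[0.5019709  0.03331972 0.03527313] 10.95 0.004340308371941157 [ 0.40692161 -3.32813805  2.06431192]
shift [ 0.0008 -0.0013  0.0014] roll 0 q6 48.943505936764716
```

View pics/s3.png

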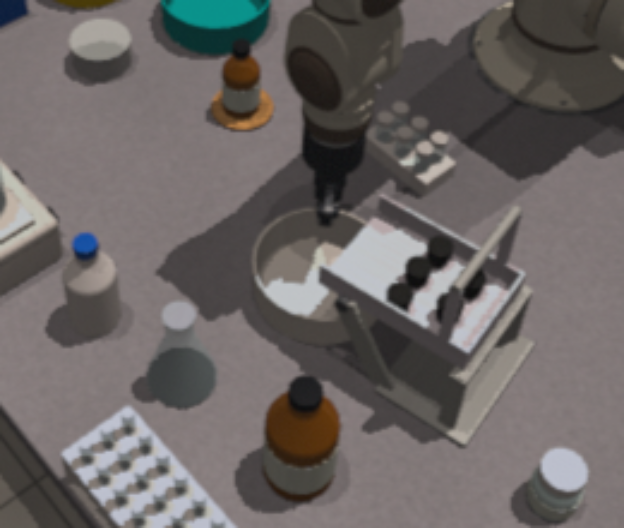

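Emit:
apply_moves --pt "0 -0.001 0.001 0 -0.6" --pt "0 -0.001 0.001 0 -0.3" --pt "0 -0.001 0.001 0 -0.3" --pt "-0.01 -0.001 0.001 0 -0.3" --pt "-0.04 -0.001 0.001 0 -0.3" --pt "-0.08 -0.001 0.001 0 -0.3" --pt "-0.12 -0.001 0.001 0 -0.3" --pt "-0.17 -0.001 0.001 0 -0.5" --pt "-0.22 -0.001 0.001 0 -1" --pt "-0.27 -0.001 0.001 0 -1" --pt "-0.3 -0.001 0.001 0 -1" --pt "-0.3 -0.001 0.001 0 -1"

```text
time: 12.2
ee_pos: [0.5001, 0.0325, 0.3404]
tcp_rot: [39.5, 89.1, -5.6]
wrist_force: [0.5, 1.2, -0.1]
opening: 0.0002
```

```bash
python3 - <<'E'
from h import *
for n in("top","scene"):
    c=cams.camera(n);P=cloud(c).reshape(-1,3)
    k=H-.075*XS
    s=(P-H)@XS; m=(np.hypot(P[:,0]-k[0],P[:,1]-k[1])<.12)&(P[:,2]>.05)&(P[:,2]<.065)&(s<-.05);q=P[m][:,:2]
    A=np.c_[2*q,np.ones(len(q))];s=np.linalg.lstsq(A,(q**2).sum(1),rcond=None)[0];print(n,s[:2],np.sqrt(s[2]+s[:2]@s[:2]),len(q))
    m=(np.hypot(P[:,0]-.53,P[:,1]-.23)<.17)&(P[:,2]>.225)&(P[:,2]<.26);q=P[m]
    print("bar",q.mean(0),q.min(0),q.max(0),"dir",cv2.fitLine(q[:,:2].astype(np.float32),cv2.DIST_L1,0,.01,.01).ravel())
p,r,o=pose();print(p,o["time"],o["opening"],o["q"])
b=H+.175*XS;print(b);to(b[0],b[1],.33,XS[:2])
E
```

```text
top [0.56092661 0.07555756] 0.0697329348989354 17
bar [0.51577683 0.27431161 0.23782575] [0.45158031 0.25427333 0.22562121] [0.57993998 0.29422665 0.24511354] dir [0.9753011  0.22087963 0.5430279  0.28033432]
scene [0.560658   0.09348716] 0.08221524082811127 198
bar [0.51939501 0.28033736 0.23887307] [0.44746368 0.25786335 0.22538689] [0.5801247 0.3005229 0.2460865] dir [0.9772422  0.2121268  0.5086682  0.27823988]
[0.49974937 0.0325938  0.33584969] 12.3 -0.00018183101022776013 [  3.81418808   1.45433246  18.33152212 106.32009007  -0.14519323
  48.87015713]
[0.502625 0.33295  0.      ]
shift [ 0.0053  0.2142 -0.2106] roll -1.013 q6 48.870157131033054
```

Emit:
apply_moves --pt "0 0.03 -0.03 -0.14 -1" --pt "0 0.06 -0.06 -0.28 -1" --pt "0 0.09 -0.09 -0.42 -1" --pt "0 0.12 -0.12 -0.56 -1" --pt "0 0.15 -0.15 -0.7 -1" --pt "0 0.18 -0.18 -0.84 -1" --pt "0 0.205 -0.2 -0.95 -1" --pt "0 0.214 -0.211 -1.013 -1" --pt "0 0.214 -0.211 -1.013 -1"

```text
time: 13.2
ee_pos: [0.5017, 0.3347, 0.3328]
tcp_rot: [-43.0, 89.6, -29.8]
wrist_force: [-0.4, -0.5, 0.5]
opening: -0.0001
```

```bash
python3 - <<'E'
from h import *
p,r,o=pose();print(p,o["time"]);b=H+.165*XS;s,a=to(b[0],b[1],.215,XS[:2])
R=Ro.from_euler("xyz",r,degrees=True).as_matrix();print(R.round(3));print("XS in tool",(R.T@XS).round(3),"up",R[2].round(4))
# bar path: finger face 15+6 behind bar, tip 25 below bar
for th in np.arange(0,1.2,.1):
    x=.17*np.cos(np.deg2rad(45)+th)+.021;z=.115+.17*np.sin(np.deg2rad(45)+th)-.025
    w=H+x*XS+np.array([0,0,z]);print(round(th,2),"xs",round(x,3),"z",round(z,3),(R.T@(w-(b+np.array([0,0,.215])))).round(3))
E
```

```text
[0.50166109 0.33469942 0.33284751] 13.2
shift [ 1.179e-01 -1.130e-02 -1.000e-04] roll 0.003 q6 20.707714488676327
[[ 0.007 -0.228  0.974]
 [-0.004  0.974  0.228]
 [-1.    -0.005  0.006]]
XS in tool [-0.005  1.     0.003] up [-1.     -0.0052  0.0055]
0.0 xs 0.141 z 0.21 [ 0.005 -0.024 -0.   ]
0.1 xs 0.129 z 0.222 [-0.006 -0.036 -0.   ]
0.2 xs 0.115 z 0.232 [-0.016 -0.05  -0.   ]
0.3 xs 0.1 z 0.24 [-0.025 -0.065 -0.   ]
0.4 xs 0.085 z 0.248 [-0.032 -0.08  -0.   ]
0.5 xs 0.069 z 0.253 [-0.038 -0.096 -0.   ]
0.6 xs 0.052 z 0.257 [-0.042 -0.113 -0.   ]
0.7 xs 0.036 z 0.259 [-0.044 -0.13  -0.   ]
0.8 xs 0.019 z 0.26 [-0.044 -0.147 -0.   ]
0.9 xs 0.002 z 0.259 [-0.043 -0.164 -0.   ]
1.0 xs -0.015 z 0.256 [-0.04 -0.18 -0.  ]
1.1 xs -0.032 z 0.252 [-0.036 -0.197 -0.   ]
```

Emit:
apply_moves --pt "0.04 -0.005 0 0 -1" --pt "0.08 -0.01 0 0 -1" --pt "0.11 -0.01 0 0 -1" --pt "0.118 -0.01 0 0 -1" --pt "0.12 -0.015 0 0 -1" --pt "0.122 -0.025 0 0 -1" --pt "0.122 -0.035 0 0 -1" --pt "0.119 -0.042 0 0 -1"

```text
time: 14.0
ee_pos: [0.5126, 0.293, 0.2155]
tcp_rot: [-23.7, 89.5, -10.6]
wrist_force: [-4.2, 12.4, 8.1]
opening: -0.0003
```

```bash
python3 - <<'E'
from h import *
p,r,o=pose();print(p,o["time"],"xs",(p-H)@XS,o["wrist_force"])
c=cams.camera("scene");cv2.imwrite("pics/s4.png",cv2.resize(c["frame"][150:370,250:480],None,fx=2.5,fy=2.5))
E
```

```text
[0.51255056 0.29298862 0.21549478] 14.0 xs 0.13372203581607583 [-4.1785133  12.44852805  8.08516032]
```

View pics/s4.png

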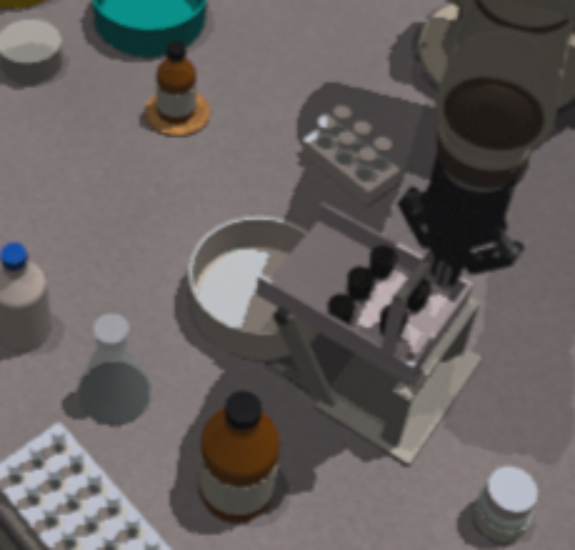

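Emit:
apply_moves --pt "-0.006 -0.005 0 0 -1" --pt "-0.011 -0.012 0 0 -1" --pt "-0.016 -0.019 0 0 -1" --pt "-0.02 -0.026 0 0 -1" --pt "-0.025 -0.034 0 0 -1" --pt "-0.029 -0.042 0 0 -1" --pt "-0.032 -0.049 0 0 -1" --pt "-0.035 -0.057 0 0 -1" --pt "-0.038 -0.065 0 0 -1" --pt "-0.04 -0.073 0 0 -1" --pt "-0.042 -0.082 0 0 -1"

```text
time: 15.15
ee_pos: [0.5313, 0.2125, 0.2599]
tcp_rot: [-11.9, 89.4, 1.3]
wrist_force: [-0.6, 4.4, 2.7]
opening: -0.0003
```

```bash
python3 - <<'E'
from h import *
p,r,o=pose();print(p,o["time"],"xs",(p-H)@XS,o["wrist_force"])
c=cams.camera("scene");P=cloud(c).reshape(-1,3);cv2.imwrite("pics/s5.png",cv2.resize(c["frame"][150:370,250:480],None,fx=2.5,fy=2.5))
E
```

```text
[0.53130911 0.21249104 0.25986395] 15.15 xs 0.05109671897881992 [-0.55568034  4.38616269  2.6527968 ]
```

View pics/s5.png

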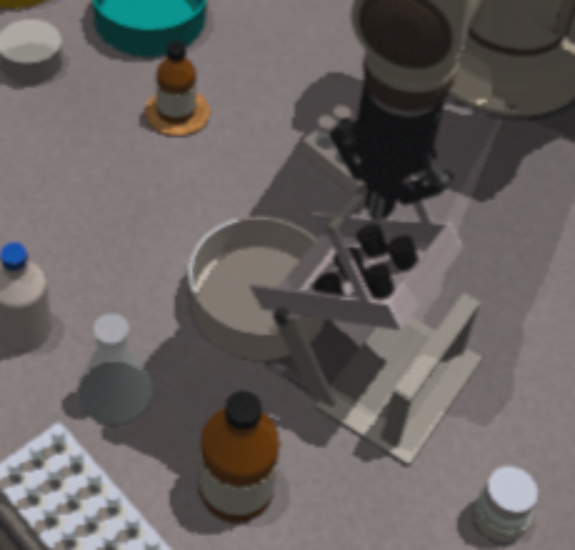

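Emit:
apply_moves --pt "0 -0.007 0 0 -1" --pt "0 -0.015 0 0 -1" --pt "0 -0.023 0 0 -1" --pt "0 -0.031 0 0 -1" --pt "0 -0.04 0 0 -1" --pt "0.001 -0.049 0 0 -1" --pt "0.003 -0.058 0 0 -1" --pt "0.004 -0.066 0 0 -1" --pt "0.006 -0.074 0 0 -1" --pt "0.008 -0.08 0 0 -1" --pt "0.008 -0.08 0 0 -1" --pt "0.008 -0.08 0 0 -1"

```text
time: 16.4
ee_pos: [0.5497, 0.1332, 0.2519]
tcp_rot: [-17.8, 89.4, -4.7]
wrist_force: [-0.9, 0.6, -0.9]
opening: 0.0002
```

```bash
python3 - <<'E'
from h import *
p,r,o=pose();print(p,o["time"],"xs",(p-H)@XS,o["wrist_force"])
c=cams.camera("scene");P=cloud(c).reshape(-1,3);cv2.imwrite("pics/s6.png",cv2.resize(c["frame"][150:370,250:480],None,fx=2.5,fy=2.5))
E
```

```text
[0.54974652 0.13319349 0.25192659] 16.4 xs -0.030287505260751295 [-0.86845045  0.57571052 -0.91798183]
```

View pics/s6.png

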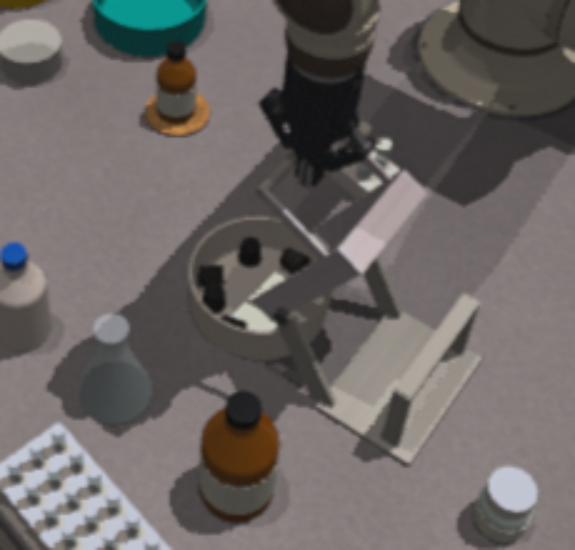

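Emit:
apply_moves --pt "-0.004 0.015 0 0 -1" --pt "-0.007 0.032 0 0 -1" --pt "-0.008 0.049 0 0 -1" --pt "-0.008 0.066 0 0 -1" --pt "-0.005 0.082 0 0 -1" --pt "-0.001 0.099 0 0 -1" --pt "0.004 0.115 0 0 -1" --pt "0.012 0.13 0 0 -1" --pt "0.02 0.145 0 0 -1" --pt "0.03 0.159 0 0 -1" --pt "0.04 0.171 0 0 -1" --pt "0.04 0.19 0 0 -1"

```text
time: 17.65
ee_pos: [0.5065, 0.3185, 0.2092]
tcp_rot: [-30.9, 89.5, -17.8]
wrist_force: [0.5, -0.2, -0.4]
opening: 0.0002
```

Emit:
apply_moves --pt "0 0.015 0 0 -1" --pt "0 0.03 0 0 -1" --pt "-0.03 0.03 0 0 -1" --pt "-0.07 0.03 0 0 -1" --pt "-0.11 0.03 0 0 -1" --pt "-0.14 0.03 0 0 -1" --pt "-0.14 0.03 0 0 -1" --pt "-0.14 0.03 0 0 -1" --pt "-0.14 0.03 0 0 -1" --pt "-0.14 0.03 0 0 -1"

```text
time: 18.65
ee_pos: [0.4984, 0.348, 0.3477]
tcp_rot: [-46.0, 89.6, -32.9]
wrist_force: [-0.1, -0.2, -1.1]
opening: -0.0002
```

```bash
python3 - <<'E'
from h import *
p,r,o=pose();print(p,o["time"],"xs",(p-H)@XS,o["wrist_force"])
ims=[]
for n in("top","scene"):
    c=cams.camera(n);P=cloud(c).reshape(-1,3)
    k=H-.075*XS;d=np.hypot(P[:,0]-k[0],P[:,1]-k[1]);s=(P-H)@XS
    q=P[(d<.12)&(P[:,2]>.05)&(P[:,2]<.065)&(s<-.05)][:,:2]
    A=np.c_[2*q,np.ones(len(q))];t=np.linalg.lstsq(A,(q**2).sum(1),rcond=None)[0];print(n,"basin",t[:2],np.sqrt(t[2]+t[:2]@t[:2]),k[:2])
    q=P[(np.hypot(P[:,0]-.53,P[:,1]-.23)<.17)&(P[:,2]>.225)&(P[:,2]<.26)];print("bar",q.mean(0))
    m=(s>0)&(s<.14)&(abs((P-H)@YS)<.05)&(abs(P[:,2]-.115)<.03);q=P[m];
    print("floor slope",np.polyfit((q-H)@XS,q[:,2],1) if m.sum()>9 else None)
    cap=P[(np.hypot(P[:,0]-.435,P[:,1]+.21)<.05)&(P[:,2]>.11)&(P[:,2]<.14)];print("cap",cap.mean(0),cap.max(0))
    print([ (round(x["confidence"],2),[int(v) for v in x["rect"]]) for x in cams.spot_in("stopper0",n)[:8]])
    f=c["frame"];ims.append(cv2.resize(f[150:280,220:380] if n=="top" else f[200:330,280:440],None,fx=2.5,fy=2.5))
cv2.imwrite("pics/f.png",np.hstack(ims))
E
```

```text
[0.49844489 0.34804565 0.34766619] 18.65 xs 0.19052136290843844 [-0.14287685 -0.21800276 -1.05659621]
top basin [0.56151629 0.0885383 ] 0.08204029382866476 [0.558875 0.08945 ]
bar [0.51533402 0.27426991 0.23783539]
floor slope [0.00122795 0.11358044]
cap [ 0.43627467 -0.2114763   0.12437348] [ 0.44782439 -0.19973521  0.12945855]
[(0.62, [284, 213, 293, 223]), (0.54, [299, 191, 308, 200]), (0.46, [293, 188, 298, 195]), (0.38, [284, 181, 288, 192])]
scene basin [0.5607517  0.09362593] 0.08232838956784821 [0.558875 0.08945 ]
bar [0.51967587 0.28035207 0.23852867]
floor slope [-1.24442562e-05  1.14816436e-01]
cap [ 0.43744498 -0.20580848  0.12126666] [ 0.44817552 -0.1941313   0.12895017]
[(0.54, [346, 247, 354, 258]), (0.48, [330, 261, 340, 274])]
```

View pics/f.png

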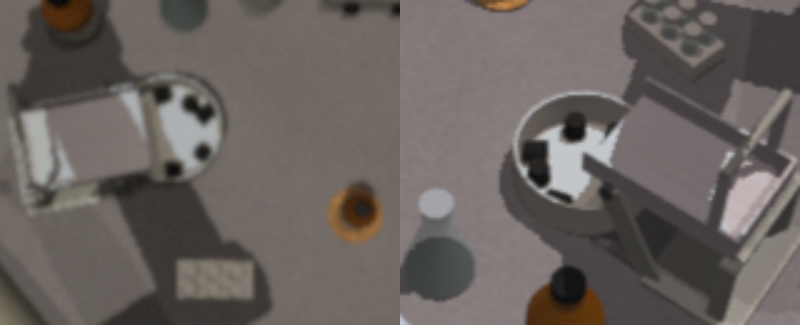

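The left (top) picture shows five stoppers in the basin, at (163,93), (190,103), (205,112), (203,152) and (173,170). The tray is empty and level, and the bottle is on the mat at (357,212).

```bash
python3 -c "
from h import *
print(bot.job_done(), bot.get_obs()['time'])"
```

```text
the job is handed in; nothing more can be done
the job is handed in; nothing more can be done
```

I moved the amber bottle onto the cork mat, slid the white basin along the bench to its catching place, and tipped the tray up by its cross-bar. All five stoppers went into the basin. I let the tray back down and handed the job in with the arm clear, about 19 s on the robot's clock; no verdict was reported.

Last checks from the top and scene cameras:
- **Stoppers:** all five are visible inside the basin in the picture. The network itself reported fewer: four in the top view and two in the scene view.
- **Basin:** its centre is within about 5 mm of the catching place in both views.
- **Tray:** it is level, with a floor slope of about 0.001 rad or less and the bar back at its starting place.
- **Bottle:** it is upright, with its cap over the mat centre to within about 5 mm.
- **Disagreement:** the two cameras differed by about 5 mm in y throughout, well inside the tolerances.
- **Not measured:** I judged the tray to be near 1.1 rad at the top from the finger position and the picture. I did not re-measure the bystanders; those in the pictures looked unmoved.

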